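# Find the high side of an off-centre bottle stopper on the truing stand

### The arm

A 6-joint arm with a two-finger parallel gripper is mounted at the origin on the work surface. World frame = base frame: x ahead of the robot, y to its left, z up, the work surface at z = 0. Lengths are in mm, angles in rad, forces in N, time in s.
With the tool pointing down it reaches from about 400 to 925 mm from the base axis. Payload 12.5 kg.
Tool frame: the origin (TCP) lies on the front face of the gripper's body, between the roots of the fingers; the fingertips stand 78 mm ahead of it and the grasp point (between the pads) lies 59 mm ahead of it (env.nose_length is the distance from the TCP to the fingertips, in mm); z points along the fingers, y is the line along which they close (so a half turn about z gives the same grasp; the last joint's range is limited). The gripper opens to 95 mm and grips with 3 to 60 N. Pads are 20 mm wide; open, the fingers measure 119 mm over their backs; the gripper's body (75 mm by 180 mm) begins 59 mm behind the grasp point.
Start: joints at [1.001, 0.491, 1.559, -0, 1.092, -0.106], TCP at [279.577, 558.994, 292.261] pointing down, gripper open.
Joint ranges: [-3.1, 3.1], [-0.84, 2.19], [0.05, 2.79], [-1.13, 4.28], [0.06, 2.93], [-2.69, 2.69]. Speed limits (rad/s): [2.22, 2.22, 2.79, 3.14, 3.14, 3.14].

### API

Orientations are given as [roll, pitch, yaw] about the fixed x, y, z axes, in that order (R = Rz(yaw) Ry(pitch) Rx(roll)).
In Python, from cell import env gives the robot as it stands.
- The arm moves only by the tool jog_arm, never from a script. Its argument "motion" is a list of rows, each a list of 7 numbers: the turn, a rotation vector about the tool's x, y, z in degrees, then the shift along the tool's x, y, z in mm, then the finger opening in mm, from 0 to 95.1. In form: [[wx, wy, wz, x, y, z, hand], ...]. A call has 1 to 10 rows; each row shifts and turns the commanded pose from where the row before left it, along the tool's axes as they then stand; what a row does not reach is not made up. A row lasts 1/8 s, in which the tool goes at most 62.5 mm and 10.7 degrees, less where a joint would pass 70% of its speed; a pose out of reach is approached as far as the arm can. A call is refused whole if a number of a shift passes 62.5 or a number of a turn 10.7, either way. A call with a gripper value outside its range is refused whole. The fingers move at their own pace and stop on an object; the grip force is fixed at half the most. Time passes only in rows, so rows that do not move let the fingers close. It gives the time, the measured TCP pose, the force, the opening and the grip force at its end, in the units of the state.
- env.state(): the state, without advancing time (a new reading comes with each control period).
- env.read_camera(name): name is "scene" or "top" or "wrist"; returns a dict with "color" (480x640x3 uint8, red, green, blue), "z_map" (480x640 float32, mm along the optical axis (not along the pixel's ray), 0 where there is no reading), "camera_matrix" (3x3 intrinsics, pixels), "world_to_cam" (4x4, takes a point from world to camera coordinates). Camera axes: x right, y up, looking along -z (the intrinsics and any distortion apply to the point x, -y, -z); pixel columns grow to the right and rows downward; lengths in mm; the calibration is good to about 2 mm. A picture is of the moment at which its call begins.
- env.job_done(): hands the job in; it is judged then, once.
Trained networks look in the newest picture that a camera, given by its name, has taken for a name from the list of things; names that differ only in an ending like _2 or _b are one class to them, and where a whole thing is asked for, a point or a joint stands for the part that bears it (a point fixed in the world has none). Each returns a list of dicts, best first, with "score" (0 to 1); they miss things now and then, are a little off and sometimes report something else, mostly with a low value. They report only what shows in the picture. A call takes as long as a camera call.
- env.recognise(camera, thing): "location" ([column, row] in pixels, amid what is visible of it).
The state is a dict: "t": time; "joints": joint angles; "qvel": joint speeds; "tau": joint torques, N m; "eef_pos": TCP position; "tcp_rot": TCP orientation; "ft_force": force on the tool from outside, world axes, zero at the start; "moment": the same for the moment, N m; "opening": opening from 0.0 (shut) to 1.0 (fully open); "grip_force": force on a finger pad.
Only numpy, scipy, OpenCV 4.12 (cv2) and the standard library are available. Lean on these libraries where they do the work, as an engineer would, in place of code of your own. Each camera call takes 0.05 s, during which the arm holds its last target. There are 200 camera calls.

### The job

The steel bottle stopper held between centres in the little truing stand has a head that runs off centre. Slide the gauge up by its tab until its sprung plunger rests on the edge of the head and is pressed in about 5 mm, then turn the stopper by the round knob to find its high side and leave it there, with the plunger pushed back as far as the head ever pushes it. Be gentle: never drive the plunger against its inner stop, do not strain the stand, leave the other things on the shelf where they are, and finish with your hand off.

Things in the scene. Friction and masses are not known exactly. Their poses are not given: they have to be found in the camera images.
- stand: Fixed dark steel truing stand; origin on the shelf under the upright axis of the centres. Base 90 (x) x 270 (y) x 18 mm, y = -203 to +67 mm; the gauge is on the -y side. A 40 x 22 mm column at y = +52 mm carries a 26 mm wide arm over the axis, from y = +63 to -13 mm, top 122 mm above the shelf.
- knob (a point): Centre (half-way up) of the plain round black knob on the axis, above the arm: 36 mm across, 30 mm high, 136 to 166 mm above the shelf, 14 mm clear of the arm. It turns the stopper one to one, endlessly either way, with 0.12 N m of friction that holds it where it is left. Grip lightly, 20 to 50 N. The point is fixed to the stand.
- tab (a point): Point in the gauge's upright black tab, 26 mm (stand x) x 14 mm (stand y); top 150 mm above the shelf, this point 138 mm. In front of it (stand +y) the gauge is 99 mm high, its pointer 109 mm. Pinch it lightly from above (20 to 50 N a finger) or push it; the gauge slides only along the stand's y, with about 8 N of friction that holds it where it is left.
- carriage (a joint): Travel of the gauge along the stand's +y, towards the stopper: 0 to 0.06 m. At 0 the tab is at stand y = -158 mm and the tip of the plunger, when out, at -52 mm.
- plunger (a joint): How far the plunger is pressed into the gauge, along the stand's -y: 0 fully out (as at the start) to 0.025 m at its inner stop. Its spring gives about 1 N at 0 and 4 N at 0.025. A black pointer on top of the gauge, over an ivory plate with a mark every 5 mm, moves with it.
- tip (a point): Foremost point of the plunger's 10 mm ball tip, 85 mm above the shelf at stand x = 0; stand's axes. When it bears on the head its stand y is about -30.6 mm at the high side, -16.6 mm at the low side (it sinks in 0.4 mm).
- head (a point): Point of the stand on the axis at the height of the stopper's head, 84 mm up; stand's axes. The head is a steel disc 48 mm across, 20 mm thick, its centre 7 mm off the axis in an unknown direction: its edge facing the gauge is 17 (low) to 31 mm (high side) from the axis. At the start the high side is at least 1.2 rad from the plunger.
- decanter: Bystander: empty glass decanter, 200 mm high, 124 mm across; origin under its centre.
- tumbler: Bystander: clear acrylic tumbler, 85 mm high, 72 mm across; origin under its centre.
- coaster: Bystander: red silicone coaster, 96 mm across, 8 mm thick, beside the stand; origin under its centre.
- spare_stopper: Bystander: another steel stopper, 40 mm across, 50 mm high, standing on its head beside the stand; origin under its centre.
- mug: Bystander: white mug, 95 mm high; origin under its centre.
- spoon: Bystander: wooden spoon lying on the shelf.

How it is judged:
By the outcome, as a careful person would: the job done as asked, in the order asked, and still so for the second after the job is handed in, with the robot touching nothing.
It also fails if it takes over 72 s, if anything falls off the work surface, if the arm or the gripper's body presses on something with over 40 N, if the wrist force passes 120 N, or if a joint passes its speed limit or range.

## Working session

There is one attempt and no reset: what is moved stays moved. The work goes in short steps, Python scripts to look and compute and a tool call to move; the robot and the scene stay as the last step left them, time stands still between calls to the robot, and variables do not carry over. Pictures are saved under pics/ and viewed, at most 10 in all, crops included, and the job is handed in when it is done.

Besides the shell and the picture viewer there is one more tool, called after "Call:" as name([rows], argument=value, ...), one row to a line, values as JSON. jog_arm: Moves the arm, as the interface text tells. Its arguments: {"type":"object","properties":{"motion":{"type":"array"}},"required":["motion"]}

```bash
mkdir -p pics; cat > h.py <<'E'
from cell import env
import numpy as np, cv2
from scipy.spatial.transform import Rotation as Rn
def shot(cam,name=None):
    r=env.read_camera(cam)
    if name: cv2.imwrite('pics/'+name,r['color'][:,:,::-1])
    return r
def world(r,u,v,z=None):
    K=r['camera_matrix'];d=r['z_map'] if z is None else z
    dd=d[int(round(v)),int(round(u))] if z is None else z
    p=np.array([(u-K[0,2])/K[0,0]*dd,-(v-K[1,2])/K[1,1]*dd,-dd,1])
    return (np.linalg.inv(r['world_to_cam'])@p)[:3]
def onplane(r,u,v,h):
    a=world(r,u,v,1.);b=world(r,u,v,1000.);return a+(b-a)*(h-a[2])/(b[2]-a[2])
def proj(r,P):
    c=(r['world_to_cam']@np.append(P,1))[:3];K=r['camera_matrix']
    return [K[0,2]+K[0,0]*c[0]/-c[2],K[1,2]+K[1,1]*-c[1]/-c[2]]
E
python3 - <<'E'
from h import *
np.set_printoptions(precision=1,suppress=True)
for cam in ['scene','top']:
    r=shot(cam,cam+'0.png')
    print(cam,np.linalg.inv(r['world_to_cam'])[:3,3])
    for t in ['stand','knob','tab','carriage','plunger','head','tip','decanter','tumbler','coaster','spare_stopper','mug','spoon']:
        try:
            for x in env.recognise(cam,t)[:2]:
                u,v=x['location'];print(t,round(x['score'],2),np.array([u,v]),world(r,u,v))
        except Exception as e: print(t,e)
s=env.state();print(s)
E
```

```text
scene [1354.2 -585.5 1145.5]
stand 0.58 [331.6 258.6] [512.4  -5.4  23.8]
knob 0.77 [333.9 258.5] [510.2   3.6  16.4]
tab 0.73 [313.8 264.9] [544.6 -81.5  78.3]
carriage 0.93 [312.5 263.7] [552.3 -89.9  95.2]
plunger 0.44 [328.  248.8] [525.2 -24.8  84.5]
head 0.7 [337.  259.6] [517.8   8.2  16. ]
head 0.27 [313.4 264.1] [551.7 -87.   91.2]
tip 0.35 [351.3 288.1] [619.2 -20.2  17.8]
decanter 0.69 [485.3 196.8] [625.3 428.1  94.7]
tumbler 0.6 [274.9 351.6] [ 669.1 -276.2   20. ]
coaster 0.74 [329.6 227.2] [400.   67.1   8.3]
coaster 0.26 [315.3 264.2] [547.2 -78.7  81.3]
spare_stopper 0.51 [354.8 285.4] [624.2 -13.2  28.4]
mug 0.69 [412.4 155.8] [356.5 402.2  79.5]
spoon 0.8 [155.4 311.5] [ 397.9 -454.6   18.4]
top [ 468.2    7.5 1366. ]
stand 0.81 [324.7 241.8] [524.2 -13.8  21.8]
stand 0.41 [345.8 237.6] [531.1 -68.9  97.1]
knob 0.93 [330.7 242.1] [523.3 -30.9  13.5]
tab 0.88 [346.6 238.2] [529.5 -71.   95.9]
carriage 0.64 [345.9 239.7] [525.2 -68.6 103.4]
carriage 0.38 [164.9 315.5] [325.9 440.6   7.4]
plunger 0.53 [323.9 240.1] [526.  -10.8  87.2]
head 0.63 [326.9 238.8] [532.8 -20.3  15.5]
decanter 0.58 [153.9 214. ] [602.1 433.3 116.1]
decanter 0.17 [293.9 282.2] [412.1  75.5   6.1]
tumbler 0.53 [154.  215.8] [597.3 433.  116.3]
tumbler 0.51 [326.8 245. ] [515.1 -19.6  19.9]
coaster 0.77 [293.6 282.8] [410.5  76.3   8.1]
spare_stopper 0.64 [324.8 208.2] [616.3 -15.7  45.8]
mug 0.67 [167.5 317.3] [320.5 434.    5.2]
spoon 0.55 [482.7 273.1] [ 427.2 -457.9   13.5]
{'t': 1.4, 'joints': array([ 1. ,  0.5,  1.6,  0. ,  1.1, -0.1]), 'qvel': array([ 0., -0.,  0., -0.,  0., -0.]), 'tau': array([ -0. , -61.2, -25.8,   0.1,   0. ,  -0. ]), 'eef_pos': array([279.6, 559. , 292.3]), 'tcp_rot': array([3.1, 0. , 2.7]), 'ft_force': array([ 0.7, -0.3,  0.3]), 'moment': array([ 0., -0.,  0.]), 'grip_force': 0.0, 'opening': 0.9998405630467064}
```

```bash
python3 - <<'E'
import cv2,numpy as np
a=cv2.imread('pics/top0.png')[180:300,250:410];b=cv2.imread('pics/scene0.png')[180:330,260:420]
a=cv2.resize(a,None,fx=5,fy=5,interpolation=2)[:600];
cv2.imwrite('pics/topc.png',a);cv2.imwrite('pics/scenec.png',cv2.resize(b,None,fx=4,fy=4,interpolation=2))
E
```

```text
(no output)
```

View pics/topc.png

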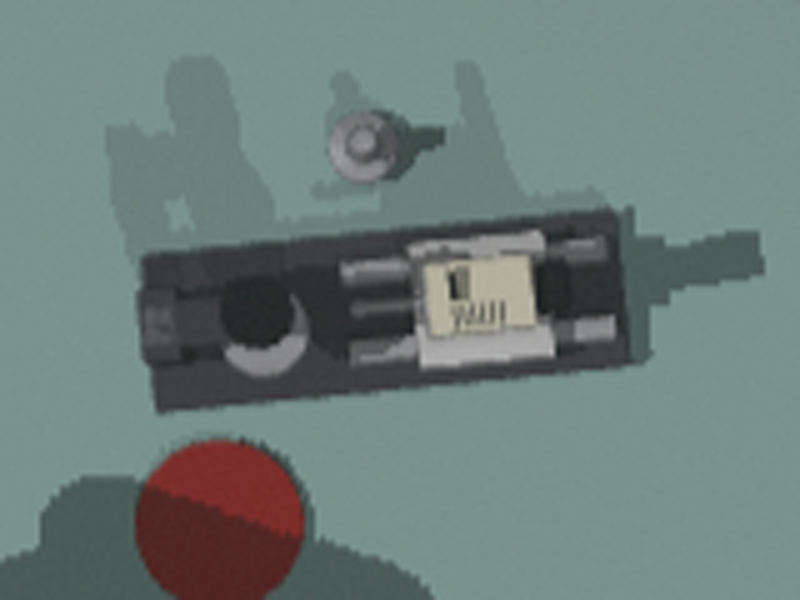

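View pics/scenec.png

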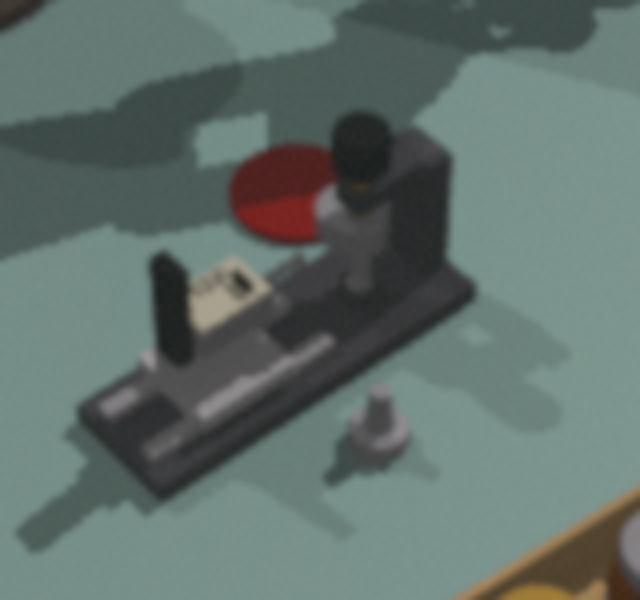

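```bash
python3 - <<'E'
from h import *
np.set_printoptions(precision=1,suppress=True)
r=shot('top')
f=lambda u,v:(250+u/5-.4,180+v/5-.4)
cor={'TL':(142,255,45,67),'TR':(618,208,45,-203),'BR':(633,362,-45,-203),'BL':(157,412,-45,67)}
W=[];S=[]
for k,(u,v,x,y) in cor.items():
    w=onplane(r,*f(u,v),18);W.append(w[:2]);S.append((x,y));print(k,w)
for k,u,v,h,x,y in [('knob',260,308,166,0,0),('tab',553,287,150,0,-158)]:
    w=onplane(r,*f(u,v),h);W.append(w[:2]);S.append((x,y));print(k,w,world(r,*f(u,v)))
W=np.array(W);S=np.array(S,float)
A=S-S.mean(0);B=W-W.mean(0)
th=np.arctan2((A[:,0]*B[:,1]-A[:,1]*B[:,0]).sum(),(A*B).sum())
R=np.array([[np.cos(th),-np.sin(th)],[np.sin(th),np.cos(th)]])
o=W.mean(0)-R@S.mean(0);print('yaw',th,'origin',o,'res',W-(S@R.T+o))
print('tab',R@[0,-158]+o)
# depth points
ys,xs=np.mgrid[200:270,260:390]
P=np.array([world(r,u,v) for u,v in zip(xs.ravel(),ys.ravel())])
for lo,hi in [(155,175),(140,154)]:
    m=(P[:,2]>lo)&(P[:,2]<hi);print(lo,m.sum(),P[m].mean(0),np.ptp(P[m],axis=0))
s=env.state();print(s['eef_pos'],s['tcp_rot'],s['joints'])
E
```

```text
TL [558.6 117.2  18. ]
TR [ 579.8 -152.1   18. ]
BR [ 492.7 -158.3   18. ]
BL [469.9 110.2  18. ]
knob [520.8  46.4 166. ] [520.9  46.4 165. ]
tab [ 529.2 -102.4  150. ] [ 529.2 -102.4  150. ]
yaw 0.07765984981909549 origin [519.6  48.3] res [[-0.7 -1.4]
 [-0.4 -1.5]
 [ 2.2 -0.7]
 [ 0.4 -1.4]
 [ 1.2 -1.9]
 [-2.6  6.9]]
tab [ 531.9 -109.3]
155 171 [519.8  46.1 165.7] [ 35.3 171.9  15.8]
140 57 [530.3 -95.7 148.7] [ 42.9 161.6  12.3]
[279.6 559.  292.3] [3.1 0.  2.7] [ 1.   0.5  1.6 -0.   1.1 -0.1]
```

```bash
cat >> h.py <<'E'
np.set_printoptions(precision=2,suppress=True)
def tool():
    s=env.state();return s,Rn.from_euler('xyz',s['tcp_rot']).as_matrix()
def plan(target,yaw,n):
    """rows: shift first n rows interleaved turn; print total & per row"""
    s,R=tool();y0=s['tcp_rot'][2];d=(yaw-y0+np.pi)%(2*np.pi)-np.pi
    T=Rn.from_euler('xyz',[np.pi,0,yaw]).as_matrix()
    D=np.array(target)-s['eef_pos']
    print('pose',s['eef_pos'],s['tcp_rot'],'tot wz',-np.degrees(d),'shift(before turn)',R.T@D,'(after turn)',T.T@D)
    for k in range(n):
        a=y0+d*k/n; Rk=Rn.from_euler('xyz',[np.pi,0,a]).as_matrix()
        print([0,0,round(-np.degrees(d)/n,2)]+list(np.round(Rk.T@D/n,1)))
E
python3 - <<'E'
from h import *
r=shot('wrist');s,R=tool();C=np.linalg.inv(r['world_to_cam'])
print('cam in tool',R.T@(C[:3,3]-s['eef_pos']),'look dir',R.T@-C[:3,2],'imgright',R.T@C[:3,0],'f',r['camera_matrix'][0,0])
print(s['joints'],s['tcp_rot'])
plan([520,0,340],np.pi+.078,10)
E
```

```text
cam in tool [ 82.65  -1.17 -92.31] look dir [-0.29  0.    0.96] imgright [-0.  1. -0.] f 422.1033051887153
[ 1.    0.49  1.56 -0.    1.09 -0.11] [3.14 0.   2.68]
pose [279.56 559.   292.27] [3.14 0.   2.68] tot wz -31.041355935944797 shift(before turn) [-465.1  -392.39  -47.75] (after turn) [-196.15 -576.03  -47.73]
[0, 0, np.float64(-3.1), np.float64(-46.5), np.float64(-39.2), np.float64(-4.8)]
[0, 0, np.float64(-3.1), np.float64(-44.3), np.float64(-41.7), np.float64(-4.8)]
[0, 0, np.float64(-3.1), np.float64(-42.0), np.float64(-44.0), np.float64(-4.8)]
[0, 0, np.float64(-3.1), np.float64(-39.5), np.float64(-46.2), np.float64(-4.8)]
[0, 0, np.float64(-3.1), np.float64(-37.0), np.float64(-48.3), np.float64(-4.8)]
[0, 0, np.float64(-3.1), np.float64(-34.3), np.float64(-50.3), np.float64(-4.8)]
[0, 0, np.float64(-3.1), np.float64(-31.5), np.float64(-52.0), np.float64(-4.8)]
[0, 0, np.float64(-3.1), np.float64(-28.7), np.float64(-53.7), np.float64(-4.8)]
[0, 0, np.float64(-3.1), np.float64(-25.7), np.float64(-55.1), np.float64(-4.8)]
[0, 0, np.float64(-3.1), np.float64(-22.7), np.float64(-56.5), np.float64(-4.8)]
```

Call:
jog_arm([
  [0, 0, -3.1, -46.5, -39.2, -4.8, 95],
  [0, 0, -3.1, -44.3, -41.7, -4.8, 95],
  [0, 0, -3.1, -42, -44, -4.8, 95],
  [0, 0, -3.1, -39.5, -46.2, -4.8, 95],
  [0, 0, -3.1, -37, -48.3, -4.8, 95],
  [0, 0, -3.1, -34.3, -50.3, -4.8, 95],
  [0, 0, -3.1, -31.5, -52, -4.8, 95],
  [0, 0, -3.1, -28.7, -53.7, -4.8, 95],
  [0, 0, -3.1, -25.7, -55.1, -4.8, 95],
  [0, 0, -3.1, -22.7, -56.5, -4.8, 95],
])

```text
t: 2.75
eef_pos: [520.3, -2.0, 340.7]
tcp_rot: [3.142, 0.001, -3.063]
ft_force: [0.7, 1.1, -0.9]
opening: 1.005
grip_force: 0.0
```

Call:
jog_arm([
  [0, 0, 0, 0, 0, 0, 95],
  [0, 0, 0, 0, 0, 0, 95],
])

```text
t: 3.0
eef_pos: [519.5, 0.2, 340.0]
tcp_rot: [3.141, -0.0, -3.065]
ft_force: [0.1, 0.3, -0.6]
opening: 0.999
grip_force: 0.0
```

```bash
python3 - <<'E'
from h import *
r=shot('wrist','w1.png');import pickle;pickle.dump(r,open('w1.pkl','wb'))
s,R=tool();print(s['t'],s['eef_pos'],s['tcp_rot'],s['joints'])
for t in ['knob','tab']:
  for x in env.recognise('wrist',t)[:2]: print(t,x['score'],x['location'],world(r,*x['location']))
E
```

```text
3.05 [519.32   0.76 340.15] [ 3.14 -0.   -3.06] [-0.13  0.29  1.75  0.    1.1  -1.77]
knob 0.66 [309.3, 204.7] [522.73  -5.03  18.08]
tab 0.58 [230.9, 214.0] [518.22 -68.02  99.44]
```

View pics/w1.png

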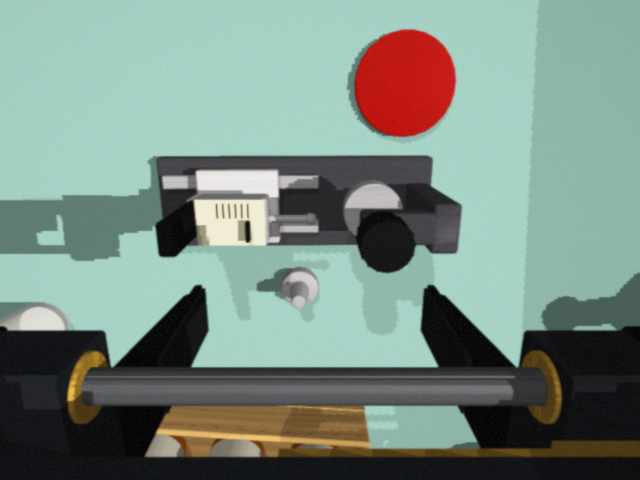

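```bash
cat >> h.py <<'E'
def cloud(r):
    v,u=np.mgrid[:480,:640];d=r['z_map'];K=r['camera_matrix']
    P=np.stack([(u-K[0,2])/K[0,0]*d,-(v-K[1,2])/K[1,1]*d,-d,np.ones_like(d)],-1)
    P=(P@np.linalg.inv(r['world_to_cam']).T)[...,:3];P[d<=0]=np.nan;return P
def fitc(p,rad):
    from scipy.optimize import least_squares
    f=least_squares(lambda c:np.hypot(p[:,0]-c[0],p[:,1]-c[1])-rad,p[:,:2].mean(0),loss='soft_l1');return f.x,np.abs(f.fun).mean()
def top(P,win,lo,hi):
    u0,u1,v0,v1=win;Q=P[v0:v1,u0:u1].reshape(-1,3);return Q[(Q[:,2]>lo)&(Q[:,2]<hi)]
E
python3 - <<'E'
from h import *
import pickle
r=pickle.load(open('w1.pkl','rb'));P=cloud(r)
def ctr(q): return (q[:,:2].min(0)+q[:,:2].max(0))/2
k=top(P,(340,430,190,290),162,172);print('knob',len(k),k.mean(0),np.ptp(k,axis=0))
c=cv2.minEnclosingCircle(k[:,:2].astype(np.float32));print(c)
t=top(P,(140,210,180,270),146,155);print('tab',len(t),t.mean(0),cv2.minAreaRect(t[:,:2].astype(np.float32)))
h=top(P,(330,420,170,250),90,98);print('head',len(h),h.mean(0))
# rim: farthest pts on head from the knob shadow: convex hull pts
c2=cv2.convexHull(h[:,:2].astype(np.float32))[:,0]
k0=np.array(c[0]);
sel=c2[np.hypot(*(c2-k0).T)>14];print(fitc(sel,24),sel)
# base edges
b=top(P,(150,445,150,265),14,22);print('base',len(b),cv2.minAreaRect(b[:,:2].astype(np.float32)))
# pointer/plate z
g=top(P,(190,270,180,250),96,112);print('plate',g[:,2].min(),np.median(g[:,2]))
E
```

```text
knob 2340 [515.68  47.67 165.68] [37.33 37.05  5.98]
((516.3760375976562, 48.0938606262207), 19.222280502319336)
tab 688 [ 527.39 -103.55  149.15] ((527.707763671875, -104.16442108154297), (25.32099151611328, 14.433271408081055), 3.3323276042938232)
head 1466 [501.44  42.61  93.72]
(array([509.42,  47.24]), np.float64(0.12687520643845995)) [[529.65  35.26]
 [503.86  70.27]
 [500.36  69.56]
 [497.53  67.88]
 [495.95  66.85]
 [493.77  65.08]
 [488.75  58.96]
 [487.46  56.52]
 [486.81  54.84]
 [486.39  53.44]
 [485.75  50.91]
 [485.53  47.11]
 [485.58  44.55]
 [485.78  43.02]
 [486.3   41.1 ]
 [487.24  37.66]
 [488.14  36.1 ]
 [488.73  35.15]
 [489.74  33.68]
 [491.46  31.37]
 [492.16  30.53]
 [494.54  28.22]
 [498.74  25.69]
 [500.43  25.03]
 [502.54  24.25]
 [505.14  23.71]
 [507.76  23.16]
 [510.02  23.3 ]
 [512.38  23.49]
 [513.25  23.58]
 [514.49  23.82]
 [517.29  24.77]
 [520.1   25.98]
 [525.1   28.99]
 [526.62  30.8 ]
 [528.06  32.57]
 [528.72  33.43]]
base 9783 ((521.24755859375, -19.544967651367188), (89.12541198730469, 270.2536315917969), 4.531492233276367)
plate 96.00427124342929 98.81089570661874
```

Call:
jog_arm([
  [0, 0, 0, 0, -35, 20, 95],
  [0, 0, 0, 0, -35, 30, 95],
  [0, 0, 0, 0, -35, 40, 95],
  [0, 0, 0, 0, 0, 23, 95],
  [0, 0, 0, 0, 0, 20, 95],
  [0, 0, 0, 0, 0, 10, 95],
  [0, 0, 0, 0, 0, 0, 95],
  [0, 0, 0, 0, 0, 0, 95],
])

```text
t: 4.15
eef_pos: [528.2, -104.3, 198.0]
tcp_rot: [-3.141, 0.001, -3.064]
ft_force: [-0.1, -0.1, -0.7]
opening: 0.996
grip_force: 0.0
```

```bash
python3 - <<'E'
from h import *
r=shot('wrist','w2.png');s,R=tool();print(s['t'],s['eef_pos'],s['tcp_rot'],s['ft_force'])
P=cloud(r);t=P.reshape(-1,3);t=t[(abs(t[:,0]-528)<30)&(abs(t[:,1]+104)<30)&(t[:,2]>145)&(t[:,2]<154)]
print(len(t),cv2.minAreaRect(t[:,:2].astype(np.float32)))
E
```

```text
4.2 [ 528.12 -104.44  198.03] [-3.14  0.   -3.06] [-0.07 -1.64  0.56]
2037 ((526.5816650390625, -104.65826416015625), (23.816631317138672, 13.803584098815918), 3.853670358657837)
```

View pics/w2.png

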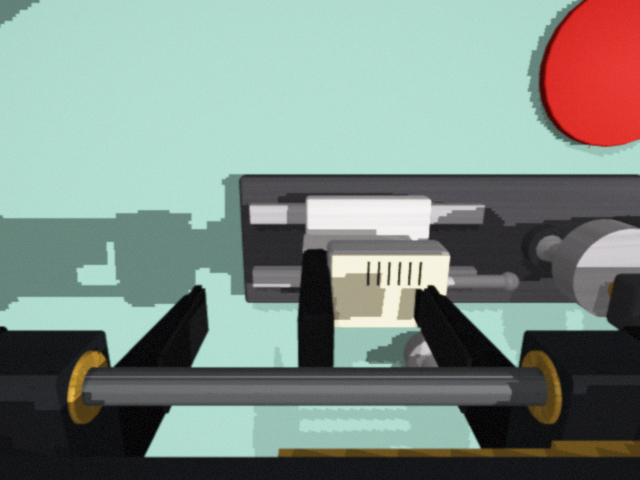

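Call:
jog_arm([
  [0, 0, 0, 0, 0, 0, 60],
  [0, 0, 0, 0, 0, 0, 30],
  [0, 0, 0, 0, 0, 0, 10],
  [0, 0, 0, 0, 0, 0, 10],
  [0, 0, 0, 0, 0, 0, 10],
  [0, 0, 0, 0, 0, 0, 10],
])

```text
t: 4.95
eef_pos: [527.9, -104.6, 197.2]
tcp_rot: [3.142, 0.0, -3.064]
ft_force: [-0.7, -0.2, -0.6]
opening: 0.428
grip_force: 0.0
```

Call:
jog_arm([
  [0, 0, 0, 0, 0, 0, 10],
  [0, 0, 0, 0, 0, 0, 10],
  [0, 0, 0, 0, 0, 0, 10],
  [0, 0, 0, 0, 0, 0, 10],
  [0, 0, 0, 0, 0, 0, 10],
])

```text
t: 5.58
eef_pos: [527.8, -104.4, 197.2]
tcp_rot: [3.141, -0.0, -3.064]
ft_force: [0.3, 3.8, 0.2]
opening: 0.143
grip_force: 30.0
```

Call:
jog_arm([
  [0, 0, 0, 0, 4, 0, 10],
  [0, 0, 0, 0, 5, 0, 10],
  [0, 0, 0, 0, 5, 0, 10],
  [0, 0, 0, 0, 5, 0, 10],
  [0, 0, 0, 0, 5, 0, 10],
  [0, 0, 0, 0, 4, 0, 10],
  [0, 0, 0, 0, 0, 0, 10],
  [0, 0, 0, 0, 0, 0, 10],
])

```text
t: 6.58
eef_pos: [525.7, -77.3, 197.2]
tcp_rot: [-3.141, 0.0, -3.064]
ft_force: [-0.5, -5.3, -0.5]
opening: 0.146
grip_force: 30.0
```

```bash
python3 - <<'E'
from h import *
r=shot('wrist');s,R=tool();print(s['t'],s['eef_pos'],s['tcp_rot'],s['ft_force'])
cv2.imwrite('pics/w3.png',cv2.resize(r['color'][190:380,280:600,::-1],None,fx=2.5,fy=2.5,interpolation=2))
E
```

```text
6.625 [525.73 -77.32 197.24] [-3.14  0.   -3.06] [ 0.42 -6.31 -1.49]
```

View pics/w3.png

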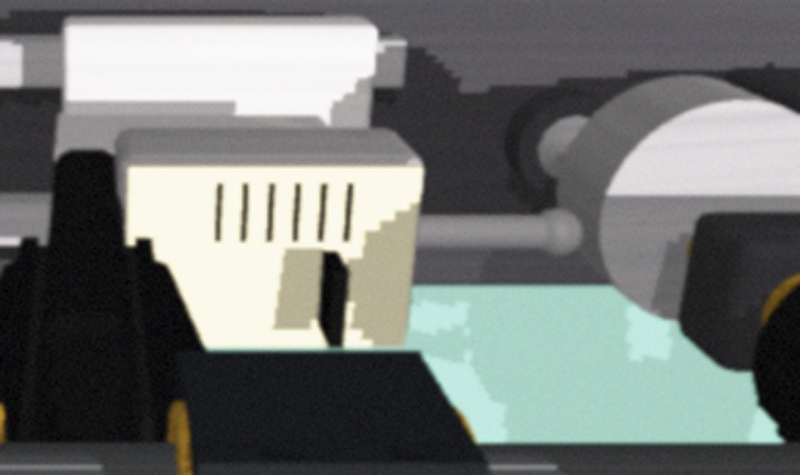

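```bash
cat >> h.py <<'E'
O=np.array([516.05,48.15]);YAW=.0785
def stand(p):
    d=p[...,:2]-O;c,s_=np.cos(YAW),np.sin(YAW);return np.stack([d[...,0]*c+d[...,1]*s_,-d[...,0]*s_+d[...,1]*c,p[...,2]],-1)
def meas(r,v=True):
    """pointer y, gauge plate front y, tip y (stand)"""
    S=stand(cloud(r));c=r['color'].astype(int).sum(-1)
    m=(abs(S[...,0])<30)&(S[...,2]>103)&(S[...,2]<112)&(S[...,1]>-125)&(S[...,1]<-55)
    m&=c<200
    q=S[m];m2=(abs(S[...,0])<26)&(abs(S[...,2]-99)<2.5)&(S[...,1]>-145)&(S[...,1]<-40)&(c>350)
    g=S[m2];m3=(abs(S[...,0])<5)&(S[...,2]>82)&(S[...,2]<92)&(S[...,1]>-60)&(S[...,1]<-15);b=S[m3]
    pc=np.percentile
    print('pointer n',len(q),'y',pc(q[:,1],[2,50,98]) if len(q) else '', 'z',np.median(q[:,2]) if len(q) else '','x',pc(q[:,0],[2,98]) if len(q) else '')
    print('plate n',len(g),pc(g[:,1],[1,99]) if len(g) else '','tip region n',len(b),pc(b[:,1],[2,50,90,99]) if len(b) else '')
E
python3 - <<'E'
from h import *
import pickle
print('start');meas(pickle.load(open('w1.pkl','rb')))
r=shot('wrist');pickle.dump(r,open('w3.pkl','wb'));meas(r);print(stand(np.array([525.73,-77.32,0])))
S=stand(cloud(r));
m=(abs(S[...,0])<4)&(S[...,2]>78)&(S[...,2]<96)&(S[...,1]>-45)&(S[...,1]<-15);q=S[m];q=q[q[:,1].argsort()];print(len(q));print(q[::max(1,len(q)//40)])
E
```

```text
start
pointer n 83 y [-103.55 -102.08 -100.83] z 108.64147173744163 x [-1.86 12.56]
plate n 2965 [-144.03  -89.02] tip region n 147 [-59.78 -53.08 -48.88 -34.56]
pointer n 336 y [-124.53  -80.38  -78.27] z 108.14106700539743 x [-12.65  13.48]
plate n 6888 [-117.76  -63.08] tip region n 1069 [-57.63 -38.63 -24.87 -22.35]
[  -0.19 -125.84    0.  ]
951
[[  3.83 -44.98  85.88]
 [  0.04 -44.2   86.9 ]
 [  2.3  -43.38  88.16]
 [ -2.33 -42.54  87.28]
 [ -2.44 -41.63  87.57]
 [ -0.11 -40.74  88.62]
 [ -1.86 -39.98  86.12]
 [ -1.41 -39.    86.38]
 [ -0.67 -38.25  88.64]
 [  1.11 -37.42  88.37]
 [  1.94 -36.54  87.7 ]
 [ -1.7  -35.75  88.49]
 [ -3.03 -34.98  84.89]
 [ -2.54 -33.89  83.63]
 [  2.66 -33.21  87.35]
 [  0.66 -32.23  88.13]
 [ -2.26 -31.61  85.75]
 [ -0.77 -31.2   88.91]
 [ -2.11 -30.53  88.14]
 [ -3.32 -30.06  84.21]
 [  3.36 -29.4   88.32]
 [ -0.33 -28.71  89.18]
 [  0.   -27.88  89.72]
 [ -0.2  -27.09  90.2 ]
 [ -2.22 -26.08  88.44]
 [  1.25 -24.93  88.07]
 [ -3.84 -24.38  84.15]
 [  0.13 -24.06  88.08]
 [ -2.66 -23.86  86.8 ]
 [  1.15 -23.59  89.62]
 [  1.46 -23.05  94.01]
 [  2.69 -22.68  84.65]
 [  1.35 -22.19  94.27]
 [ -3.61 -21.53  94.54]
 [  3.6  -20.78  94.11]
 [ -1.99 -19.78  94.5 ]
 [  2.31 -19.08  93.31]
 [ -2.58 -18.31  93.35]
 [ -0.49 -17.58  93.52]
 [  0.33 -16.63  92.86]
 [  1.49 -15.88  92.71]
 [ -3.86 -15.26  93.86]]
```

Call:
jog_arm([
  [0, 0, 0, 0, 1.2, 0, 10],
  [0, 0, 0, 0, 0, 0, 10],
  [0, 0, 0, 0, 0, 0, 10],
])

```text
t: 7.05
eef_pos: [525.7, -76.4, 197.2]
tcp_rot: [-3.14, 0.0, -3.064]
ft_force: [-1.4, -7.7, -1.6]
opening: 0.145
grip_force: 30.0
```

```bash
python3 - <<'E'
from h import *
import pickle
r=shot('wrist');s,R=tool();print(s['t'],s['ft_force'],stand(s['eef_pos']))
for n,r,f0 in [('w1',pickle.load(open('w1.pkl','rb')),-89),('w3',pickle.load(open('w3.pkl','rb')),-63.1),('now',r,-61.9)]:
    S=stand(cloud(r));c=r['color'].astype(int).sum(-1)
    m=(abs(S[...,0])<16)&(S[...,2]>103)&(S[...,2]<112)&(S[...,1]>f0-25)&(S[...,1]<f0-5)&(c<220)
    q=S[m];print(n,len(q),np.percentile(q[:,1],[3,50,97])-f0,np.percentile(q[:,0],[3,97]))
    t=(abs(S[...,0])<14)&(S[...,2]>107)&(S[...,1]>f0-25)&(S[...,1]<f0-5)&(c<220)&(S[...,2]<111)
    print('  top',t.sum(),np.percentile(S[t][:,1],[3,50,97])-f0)
    g=S[(abs(S[...,0]+8)<10)&(abs(S[...,2]-99)<3)&(c>350)];print('  plate front',np.percentile(g[:,1],99.5))
E
```

```text
7.1 [-1.05 -8.5  -1.72] [  -0.18 -124.88  197.2 ]
w1 87 [-14.67 -13.11 -11.9 ] [-1.83 12.48]
  top 72 [-14.7  -13.23 -11.86]
  plate front -88.38115338318285
w3 266 [-17.65 -16.84 -15.18] [-1.63 13.44]
  top 187 [-17.63 -16.46 -15.17]
  plate front -62.76867199632915
now 264 [-18.81 -18.03 -16.32] [-1.76 13.35]
  top 181 [-18.72 -17.56 -16.29]
  plate front -61.93028896996671
```

Call:
jog_arm([
  [0, 0, 0, 0, 0.7, 0, 10],
  [0, 0, 0, 0, 0, 0, 10],
  [0, 0, 0, 0, 0, 0, 10],
  [0, 0, 0, 0, 0, 0, 40],
  [0, 0, 0, 0, 0, 0, 60],
  [0, 0, 0, 0, 0, 0, 80],
  [0, 0, 0, 0, 0, 0, 80],
])

```text
t: 7.98
eef_pos: [525.6, -74.7, 197.2]
tcp_rot: [3.141, 0.0, -3.064]
ft_force: [-0.0, -0.6, -0.7]
opening: 0.511
grip_force: 0.0
```

```bash
python3 - <<'E'
from h import *
s,R=tool();print(s['t'],s['ft_force'],stand(s['eef_pos']),s['opening'],s['joints'])
E
```

```text
7.975 [-0.04 -0.61 -0.69] [  -0.16 -123.24  197.23] 0.510739233337425 [-0.27  0.48  1.89  0.    0.77 -1.91]
```

```bash
python3 - <<'E'
from h import *
s,R=tool();s0=s['eef_pos'];
print('up first 63');env_state=s
y0=s['tcp_rot'][2];y1=2.3;d=(y1-y0+np.pi)%(2*np.pi)-np.pi;n=6
D=np.array([516,48.1,262])-s0-[0,0,63]
for k in range(n):
    Rk=Rn.from_euler('xyz',[np.pi,0,y0+d*k/n]).as_matrix();print(round(-np.degrees(d)/n,2),Rk.T@D/n)
E
```

```text
up first 63
8.78 [ 0.01 20.53 -0.29]
8.78 [ 3.14 20.29 -0.29]
8.78 [ 6.2  19.57 -0.29]
8.78 [ 9.11 18.4  -0.29]
8.78 [11.81 16.79 -0.29]
8.78 [14.23 14.8  -0.29]
```

Call:
jog_arm([
  [0, 0, 0, 0, 0, -20, 80],
  [0, 0, 0, 0, 0, -43, 80],
  [0, 0, 8.78, 0, 20.5, -0.3, 80],
  [0, 0, 8.78, 3.1, 20.3, -0.3, 80],
  [0, 0, 8.78, 6.2, 19.6, -0.3, 80],
  [0, 0, 8.78, 9.1, 18.4, -0.3, 80],
  [0, 0, 8.78, 11.8, 16.8, -0.3, 80],
  [0, 0, 8.78, 14.2, 14.8, -0.3, 80],
  [0, 0, 0, 0, 0, 0, 80],
  [0, 0, 0, 0, 0, 0, 80],
])

```text
t: 9.22
eef_pos: [516.2, 47.7, 262.0]
tcp_rot: [3.142, 0.0, 2.302]
ft_force: [0.1, 0.5, 0.8]
opening: 0.84
grip_force: 0.0
```

```bash
python3 - <<'E'
from h import *
r=shot('wrist','w4.png');s,R=tool();print(s['t'],s['eef_pos'],s['tcp_rot'],s['joints'])
P=cloud(r);q=P.reshape(-1,3);k=q[(abs(q[:,2]-166)<3)&(np.hypot(*(q[:,:2]-O).T)<26)]
print(len(k),cv2.minEnclosingCircle(k[:,:2].astype(np.float32)),k.mean(0))
t=q[(abs(q[:,2]-150)<3)&(np.hypot(*(stand(q)[:,:2]-[0,-124]).T)<25)]
if len(t):print('tab',len(t),cv2.minAreaRect(stand(t)[:,:2].astype(np.float32)))
meas(r)
E
```

```text
9.275 [516.2   47.5  262.02] [3.14 0.   2.3 ] [-0.04  0.38  1.85 -0.    0.91 -0.77]
4195 ((516.642578125, 48.15911102294922), 19.243223190307617) [516.06  48.65 165.66]
tab 598 ((3.326310157775879, -124.25650787353516), (19.342836380004883, 14.495851516723633), 0.6590975522994995)
pointer n 185 y [-80.2  -77.83 -76.86] z 107.95121194642357 x [-1.3  13.17]
plate n 2425 [-108.47  -61.1 ] tip region n 301 [-59.41 -51.84 -42.28 -38.58]
```

View pics/w4.png

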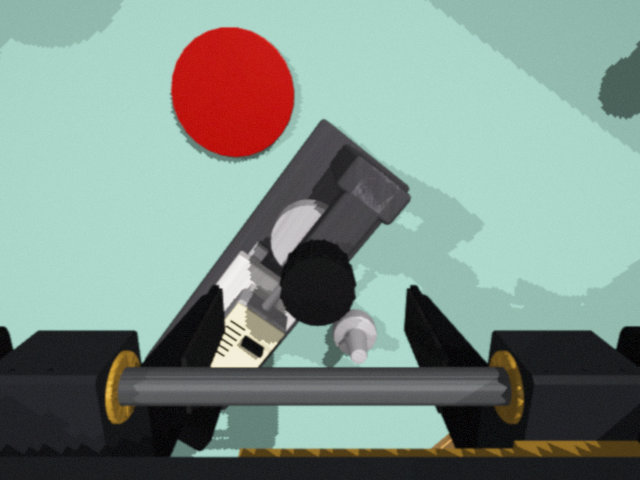

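Call:
jog_arm([
  [0, 0, 10.6, 0.4, 0.4, 0, 80],
  [0, 0, 0, 0, 0, 18, 80],
  [0, 0, 0, 0, 0, 18, 75],
  [0, 0, 0, 0, 0, 15, 70],
  [0, 0, 0, 0, 0, 0, 60],
  [0, 0, 0, 0, 0, 0, 46],
  [0, 0, 0, 0, 0, 0, 46],
  [0, 0, 0, 0, 0, 0, 46],
  [0, 0, 0, 0, 0, 0, 46],
])

```text
t: 10.4
eef_pos: [516.2, 48.6, 211.3]
tcp_rot: [3.141, 0.0, 2.115]
ft_force: [0.8, -0.5, -0.1]
opening: 0.486
grip_force: 0.0
```

Call:
jog_arm([
  [0, 0, 0, 0, 0, 0, 34],
  [0, 0, 0, 0, 0, 0, 34],
  [0, 0, 0, 0, 0, 0, 34],
])

```text
t: 10.78
eef_pos: [516.9, 49.0, 211.1]
tcp_rot: [3.139, 0.0, 2.114]
ft_force: [4.9, 4.6, -2.9]
opening: 0.375
grip_force: 30.0
```

Call:
jog_arm([
  [0, 0, 0, 0, 0.8, 0, 34],
  [0, 0, 0, 0, 0, 0, 34],
  [0, 0, 0, 0, 0, 0, 34],
])

```text
t: 11.15
eef_pos: [517.1, 49.1, 211.1]
tcp_rot: [3.141, 0.0, 2.114]
ft_force: [2.9, 2.6, -0.6]
opening: 0.374
grip_force: 30.0
```

```bash
python3 - <<'E'
from h import *
s,R=tool();print(s['t'],R.T@s['ft_force'],R.T@s['moment'],s['eef_pos'],s['grip_force'])
E
```

```text
11.15 [0.76 3.83 0.59] [-0.7   0.19 -0.13] [517.07  49.06 211.12] 29.999859631061554
```

Call:
jog_arm([
  [0, 0, 0, 0, 0.5, 0, 34],
  [0, 0, -4, 0, 0, 0, 34],
  [0, 0, -6, 0, 0, 0, 34],
  [0, 0, -6, 0, 0, 0, 34],
  [0, 0, -6, 0, 0, 0, 34],
  [0, 0, 0, 0, 0, 0, 34],
])

```text
t: 11.9
eef_pos: [517.1, 49.0, 211.1]
tcp_rot: [-3.141, -0.0, 2.498]
ft_force: [-0.7, -1.1, 3.0]
opening: 0.372
grip_force: 30.0
```

```bash
python3 - <<'E'
from h import *
s,R=tool();print(s['t'],R.T@s['ft_force'],R.T@s['moment'],s['eef_pos'],s['tcp_rot'],s['grip_force'])
E
```

```text
11.9 [-0.1  -1.26 -2.97] [ 0.03  0.03 -0.13] [517.08  49.04 211.08] [-3.14 -0.    2.5 ] 29.99977469444275
```

Call:
jog_arm([
  [0, 0, -7, 0, 0, 0, 34],
  [0, 0, -7, 0, 0, 0, 34],
  [0, 0, -7, 0, 0, 0, 34],
  [0, 0, -7, 0, 0, 0, 34],
  [0, 0, -7, 0, 0, 0, 34],
  [0, 0, 0, 0, 0, 0, 34],
  [0, 0, 0, 0, 0, 0, 34],
])

```text
t: 12.78
eef_pos: [517.0, 48.9, 211.1]
tcp_rot: [-3.141, -0.001, 3.106]
ft_force: [-2.2, -4.9, 4.6]
opening: 0.374
grip_force: 30.0
```

```bash
cat >> h.py <<'E'
def ptr(n=4):
    a=[]
    for i in range(n):
        r=env.read_camera('wrist');S=stand(cloud(r));c=r['color'].astype(int).sum(-1)
        m=(S[...,0]>-8)&(S[...,0]<16)&(S[...,2]>106)&(S[...,2]<111)&(S[...,1]>-100)&(S[...,1]<-65)&(c<220)
        q=S[m]
        if len(q)>10:
            f=q[(q[:,0]>0)&(q[:,0]<12)];a.append([len(q),*np.percentile(q[:,1],[5,50,95]),np.median(f[:,1]),np.median(q[:,2])])
    s,R=tool();print('t',s['t'],'yaw',s['tcp_rot'][2]%(2*np.pi),'F',R.T@s['ft_force'],'M',R.T@s['moment'],'pos',s['eef_pos'])
    print(np.array(a)); return r
E
python3 - <<'E'
from h import *
r=ptr();cv2.imwrite('pics/w5.png',r['color'][:,:,::-1])
E
```

```text
t 12.975 yaw 3.1060264152677077 F [ 2.5  -4.62 -3.88] M [ 0.82  0.47 -0.07] pos [517.02  48.91 211.06]
[[233.   -86.28 -84.37 -83.39 -84.31 108.49]
 [233.   -86.36 -84.41 -83.36 -84.46 108.42]
 [229.   -86.22 -84.55 -83.35 -84.56 108.33]
 [228.   -86.17 -84.36 -83.32 -84.32 108.57]]
```

View pics/w5.png

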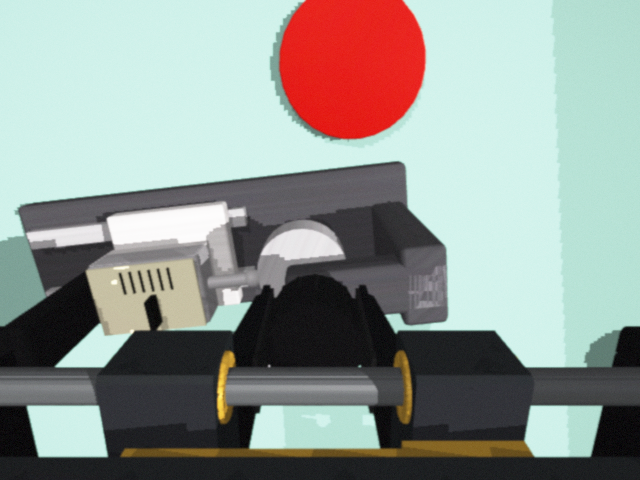

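Call:
jog_arm([
  [0, 0, -5, 0, -0.4, 0, 34],
  [0, 0, -5, 0, 0, 0, 34],
  [0, 0, -5, 0, 0, 0, 34],
  [0, 0, 0, 0, 0, 0, 34],
  [0, 0, 0, 0, 0, 0, 34],
])

```text
t: 13.6
eef_pos: [517.0, 48.7, 211.1]
tcp_rot: [-3.142, -0.001, -2.915]
ft_force: [-3.6, -3.1, 6.0]
opening: 0.372
grip_force: 30.0
```

```bash
python3 -c "from h import *;ptr(3)"
```

```text
t 13.75 yaw 3.36853473576782 F [ 4.86 -3.41 -6.4 ] M [ 0.43  0.77 -0.06] pos [517.04  48.75 211.05]
[[231.   -87.18 -85.59 -84.38 -85.48 108.58]
 [228.   -87.16 -85.68 -84.4  -85.63 108.47]
 [235.   -87.17 -85.47 -84.4  -85.47 108.52]]
```

Call:
jog_arm([
  [0, 0, -5, 0, 0, 0, 34],
  [0, 0, -5, 0, 0, 0, 34],
  [0, 0, -5, 0, 0, 0, 34],
  [0, 0, 0, 0, 0, 0, 34],
  [0, 0, 0, 0, 0, 0, 34],
])

```text
t: 14.38
eef_pos: [517.1, 48.6, 211.1]
tcp_rot: [-3.142, -0.001, -2.653]
ft_force: [-3.2, -4.2, 5.6]
opening: 0.374
grip_force: 30.0
```

```bash
python3 -c "from h import *;ptr(3)"
```

```text
t 14.525 yaw 3.630456001196551 F [ 4.76 -1.22 -4.09] M [ 0.31  0.91 -0.15] pos [517.1   48.65 211.05]
[[242.   -87.49 -85.93 -84.74 -85.91 108.59]
 [238.   -87.44 -85.93 -84.68 -85.95 108.57]
 [235.   -87.42 -85.88 -84.7  -85.87 108.55]]
```

Call:
jog_arm([
  [0, 0, -5, 0, 0, 0, 34],
  [0, 0, -5, 0, 0, 0, 34],
  [0, 0, -5, 0, 0, 0, 34],
  [0, 0, 0, 0, 0, 0, 34],
  [0, 0, 0, 0, 0, 0, 34],
])

```text
t: 15.15
eef_pos: [517.1, 48.6, 211.1]
tcp_rot: [-3.142, -0.001, -2.391]
ft_force: [-3.1, -4.3, 3.7]
opening: 0.373
grip_force: 30.0
```

```bash
python3 -c "from h import *;ptr(3)"
```

```text
t 15.3 yaw 3.892289061721561 F [ 6.14 -1.01 -5.04] M [ 0.12  0.97 -0.13] pos [517.15  48.59 211.08]
[[241.   -87.19 -85.77 -84.46 -85.7  108.66]
 [245.   -87.17 -85.69 -84.46 -85.66 108.68]
 [246.   -87.18 -85.74 -84.48 -85.73 108.6 ]]
```

Call:
jog_arm([
  [0, 0, -5, -0.5, 0, 0, 34],
  [0, 0, -5, 0, 0, 0, 34],
  [0, 0, -2.5, 0, 0, 0, 34],
  [0, 0, 0, 0, 0, 0, 34],
  [0, 0, 0, 0, 0, 0, 34],
])

```text
t: 15.92
eef_pos: [517.3, 48.6, 211.1]
tcp_rot: [3.141, -0.001, -2.173]
ft_force: [-5.3, -8.4, 6.1]
opening: 0.371
grip_force: 30.0
```

```bash
python3 -c "
from h import *;ptr(3);from scipy.optimize import curve_fit
print(env.state()['joints'][5])"
```

```text
t 16.075 yaw 4.11057201741885 F [ 9.16 -0.42 -5.88] M [ 0.06  1.57 -0.16] pos [517.27  48.61 211.04]
[[242.   -86.53 -85.16 -83.88 -85.16 108.73]
 [244.   -86.49 -85.15 -83.86 -85.19 108.69]
 [244.   -86.51 -85.22 -83.88 -85.17 108.72]]
-2.5719492324829423
```

Call:
jog_arm([
  [0, 0, 5.8, 1.0, 0, 0, 34],
  [0, 0, 6, 0, 0, 0, 34],
  [0, 0, 6, 0, 0, 0, 34],
  [0, 0, 6, 0, 0, 0, 34],
  [0, 0, 2, 0, 0, 0, 34],
  [0, 0, 0, 0, 0, 0, 34],
  [0, 0, 0, 0, 0, 0, 34],
])

```text
t: 16.95
eef_pos: [517.0, 48.5, 211.1]
tcp_rot: [3.141, 0.0, -2.62]
ft_force: [-3.5, 1.9, 4.9]
opening: 0.375
grip_force: 30.0
```

```bash
python3 -c "from h import *;ptr(3)"
```

```text
t 17.1 yaw 3.6630158938891113 F [ 2.11  2.86 -4.54] M [-0.48  0.31  0.08] pos [517.02  48.5  211.06]
[[242.   -87.55 -85.98 -84.72 -85.95 108.62]
 [246.   -87.43 -85.93 -84.75 -85.84 108.68]
 [239.   -87.48 -85.97 -84.84 -86.03 108.5 ]]
```

Deepest reading so far. Release and lift off.

Call:
jog_arm([
  [0, 0, 0, 0, 0, 0, 50],
  [0, 0, 0, 0, 0, 0, 70],
  [0, 0, 0, 0, 0, 0, 80],
  [0, 0, 0, 0, 0, 0, 80],
  [0, 0, 0, 0, 0, -15, 80],
  [0, 0, 0, 0, 0, -30, 80],
  [0, 0, 0, 0, 0, -40, 80],
  [0, 0, 0, 0, 0, -40, 80],
  [0, 0, 0, 0, 0, 0, 80],
  [0, 0, 0, 0, 0, 0, 80],
])

```text
t: 18.35
eef_pos: [516.7, 48.3, 336.0]
tcp_rot: [3.142, 0.0, -2.621]
ft_force: [-0.4, -0.7, 0.1]
opening: 0.842
grip_force: 0.0
```

```bash
python3 - <<'E'
from h import *
r=ptr(2);cv2.imwrite('pics/w6.png',r['color'][:,:,::-1])
S=stand(cloud(r)).reshape(-1,3);q=S[(abs(S[:,2]-94)<2.5)&(np.hypot(S[:,0],S[:,1])<34)]
hl=cv2.convexHull(q[:,:2].astype(np.float32))[:,0];hl=hl[np.hypot(*hl.T)>17.5]
print('head rel axis',len(hl),fitc(hl,24));meas(r)
E
```

```text
t 18.45 yaw 3.662529806059746 F [-0.15  0.01  0.61] M [-0.08 -0.01 -0.06] pos [516.76  48.33 335.28]
[[ 87.   -87.27 -85.76 -84.7  -85.81 108.5 ]
 [ 85.   -87.48 -85.92 -84.71 -85.87 108.57]]
head rel axis 33 (array([ 0.54, -7.03]), np.float64(0.14957566920305082))
pointer n 208 y [-123.01 -117.9   -84.7 ] z 108.26091052154288 x [-12.78  12.45]
plate n 3417 [-116.36  -61.42] tip region n 325 [-58.77 -44.13 -33.66 -30.99]
```

View pics/w6.png

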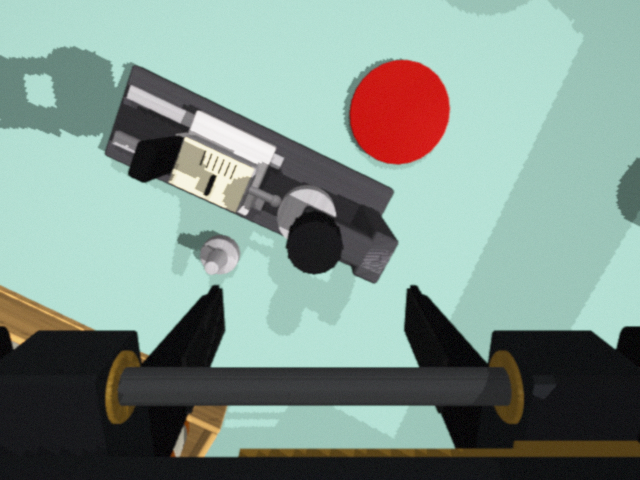

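```bash
python3 -c "from cell import env;print(env.job_done())"
```

```text
the job is handed in; nothing more can be done
None
```

I slid the gauge up to about 5 mm of plunger press, turned the stopper to its high side (head about 7 mm towards the gauge, plunger pushed in about 12 mm of its 25), and left the hand clear of everything. I handed it in at about 18.5 s; no verdict came back.

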